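# Wind the printer bed down to its stop and back off two turns

## Task

First draw the blue-handled scraper straight out from under the print bed and lay it flat on the green mat. Then crank the handwheel on the lead screw anticlockwise (seen from above) until the bed is down on its bottom stop, and from the stop back it off clockwise exactly two full turns. Finish gripping the red crank handle there and keep holding it still, so that the screw cannot creep while I lock it; leave everything else on the bench where it is.

Things in the scene. Friction and masses are not known exactly. Their poses are not given: they have to be found in the camera images.
- zstage: Fixed Z stage of a small 3D printer. Its frame's origin is on the bench under the vertical lead-screw axis, z up; the bed is cantilevered from the screw towards the frame's +y. Aluminium floor pan 210 x 350 mm (x from -105 to 105, y from -60 to 290), its top 8 mm above the bench. Frame with guide rods around the screw: x +-85, y from -47 to 43, up to 190 mm high.
- bed: The print bed. Origin on the screw axis at the bed's underside, axes as the zstage's; its outer edge is 215 mm from there along +y. The bed (180 mm wide, gold top 16 mm above its underside) moves level up and down with the screw, 10 mm a turn; its underside stands 13 mm over the floor pan at the bottom stop and about 20 to 26 mm at the start. A black print on supports, about 110 mm high, is stuck to its middle.
- screw_top (a point): Fixed point on the handwheel's vertical axis, at the height of the crank handle's middle (255 mm above the bench).
- handwheel (a joint): Angle of the black handwheel (125 mm over its rim, rim top 221 mm above the bench), rad: 0 with the bed on its bottom stop (a hard stop), growing as the wheel is turned clockwise seen from above, which raises the bed; one turn is 6.283. It starts about 0.7 to 1.3 turns up. At 0 the crank handle stands on the zstage's +y side of the axis. Friction holds it where it is left; about 1 to 3 N at the handle turns it, more only at the stop.
- crank_handle: Red revolving handle standing upright on the handwheel's rim, 55 mm from the axis: 20 mm diameter, 52 mm long (from 229 to 282 mm above the bench), free to spin on its own pin, so a gripper can carry it round without turning. Origin at its middle, on its axis, z up.
- scraper_grip (a point): Centre of the scraper's blue handle (110 long, 22 wide, 16 mm high), half-way up. x axis along the scraper from the blade towards the handle's free end; z up. The blade (40 wide, 2 mm thick, flush with the underside) reaches 135 mm from this point towards -x; 90 g. It starts flat on the floor pan with the blade and 15 to 35 mm of the handle under the bed, handle pointing out past the bed's edge. Too high to be left under the bed at its stop.
- scraper_tip (a point): Middle of the scraper blade's front edge, 135 mm from the handle's centre.
- mat: Fixed green mat, 170 (x) x 250 (y) x 4 mm. Origin at the centre of its underside.
- motor: Bystander: stepper motor, 42 mm square, 62 mm high with its shaft. Origin under its centre.
- spool: Bystander: filament spool lying flat, 200 mm across, 60 mm high. Origin under its centre.
- glue_stick: Bystander: upright glue stick, 28 mm across, 95 mm high. Origin under its centre.
- nozzle_jar: Bystander: small jar, 50 mm across, 55 mm high. Origin under its centre.
- hex_driver: Bystander: yellow-handled driver lying on the bench, 190 mm long. Origin under its middle, x along it.
- wire_brush: Bystander: brush lying on the bench, 170 mm long. Origin under its middle, x along it.
- bracket: Bystander: black printed angle bracket, 70 x 50 x 49 mm. Origin under its base plate's centre.
There are look-alikes about, which are no part of the job. Leave any orange look-alike of the part that bears scraper_grip alone.

How it is judged:
On the way, in this order (a step that is already met when the one before it is completed fails the run):
1. the scraper has been drawn out and lies on the mat, let go (x of scraper_grip in the frame of mat between -0.09 and 0.09 m and y of scraper_grip in the frame of mat between -0.13 and 0.13 m and x of scraper_tip in the frame of mat between -0.09 and 0.09 m and y of scraper_tip in the frame of mat between -0.13 and 0.13 m and contact force between the fingers and scraper below 0.2 N and height (world z) of scraper_grip below 0.018 m and angle between scraper_grip's own z axis and vertical below 0.1 rad), for 0.2 s.
2. the handwheel has been wound anticlockwise to the stop (value of joint handwheel below 0.08 rad), for 0.1 s.
At the end, for the whole second after the job is handed in: The handwheel stands two turns (12.57 rad, within 0.2 rad) above the stop and is still; the fingers grip the red crank handle (more than 3 N, the handle between them); the scraper lies flat on the mat, the centre of its handle and its blade's front edge both over the mat (to 5 mm) (value of joint handwheel between 12.366 and 12.766 rad and velocity of joint handwheel between -0.1 and 0.1 rad/s and contact force between the fingers and crank_handle above 3 N and distance between the grasp point and crank_handle below 0.04 m and x of scraper_grip in the frame of mat between -0.09 and 0.09 m and y of scraper_grip in the frame of mat between -0.13 and 0.13 m and x of scraper_tip in the frame of mat between -0.09 and 0.09 m and y of scraper_tip in the frame of mat between -0.13 and 0.13 m and height (world z) of scraper_grip below 0.018 m and angle between scraper_grip's own z axis and vertical below 0.1 rad); the arm keeps its last pose, push and grip.
It fails at once if a bystander has been shifted by more than 20 mm (distance of any of motor, spool, glue_stick, nozzle_jar, hex_driver, wire_brush, bracket from where it was at the start of the episode above 0.02 m).
It fails at once if the scraper is crushed under the bed or levered against it (contact force between scraper and bed above 15 N).
It also fails if it takes over 72 s, if anything falls off the work surface, if the arm or the gripper's body presses on something with over 40 N, if the wrist force passes 120 N, or if a joint passes its speed limit or range.

## Robot

A 6-joint arm with a two-finger parallel gripper is mounted at the origin on the work surface. World frame = base frame: x ahead of the robot, y to its left, z up, the work surface at z = 0. Lengths are in m, angles in rad, forces in N, time in s.
With the tool pointing down it reaches from about 0.35 to 0.8 m from the base axis. Payload 7.3 kg.
Tool frame: the origin (TCP) lies at the very end of the fingers, on their centre line; the grasp point (between the pads) lies robot.grasp_offset behind it (robot.grasp_offset is the distance from the TCP to the grasp point, in m); z points along the fingers, x is the direction in which the jaws open and shut, and the axes are right-handed (so a half turn about z gives the same grasp; the last joint's range is limited). The gripper opens to 85 mm and grips with 20 to 120 N. Pads are 22 mm wide; open, the fingers measure 114 mm over their backs; the gripper's body (76 mm by 85 mm) begins 54 mm behind the grasp point. The pads swing forward as they close: fully open they stand 13 mm farther back than shut.
Start: joints at [1.15, 0.342, 1.524, -0, 1.275, -0.146], TCP at [0.142, 0.505, 0.231] pointing down, gripper open.
Joint ranges: [-2.53, 2.53], [-0.77, 2.02], [0.04, 2.7], [-1, 4.14], [0.28, 2.66], [-3.11, 3.11]. Speed limits (rad/s): [2.57, 2.57, 3.14, 3.14, 3.14, 3.14].

## Interface

Orientations are given as a unit quaternion [w, x, y, z].
In Python, from cell import robot, jaws, viewer gives the robot as it stands. The module is installed in compiled form; this text tells all that it offers. Calls block until the motion is done:
- robot.move_to(position, orientation): joint-space move of the TCP to a pose.
- robot.move_l(position, ori=None, vel=0.15): straight line of the TCP; ori=None keeps the orientation; vel is the mean speed in m/s.
- robot.set_joints(angles): joint-space move.
- jaws.set_gripper(opening): opening from 0.0 (shut) to 1.0 (fully open); the grip force is fixed at half the most; returns when the fingers have stopped.
- robot.hold(seconds).
- robot.solve_ik(position, orientation): joint angles nearest the present ones, or None.
- robot.get_obs(): the state.
- viewer.capture(name): name is "side" or "top"; returns a dict with "frame" (384x512x3 uint8, red, green, blue), "depth" (384x512 float32, m along the optical axis (not along the pixel's ray), 0 where there is no reading), "fx", "fy", "cx", "cy" (pixels), "D" ([k1, k2, p1, p2, k3] as OpenCV has them; the pictures are not rectified), "position" and "orientation" of the camera in the world. Camera axes: x right, y up, looking along -z (the intrinsics and any distortion apply to the point x, -y, -z); pixel columns grow to the right and rows downward; lengths in m; the calibration is good to about 2 mm. A picture is of the moment at which its call begins.
A pose or a line that the arm cannot do raises robot.MotionError and nothing moves.
- robot.sign_off(): hands the job in, once; it reports no verdict.
The state is a dict: "clock": time; "qpos": joint angles; "joint_vel": joint speeds; "joint_efforts": joint torques, N m; "tool_pos": TCP position; "tcp_rot": TCP orientation; "contact_force": force on the tool from outside, world axes, zero at the start; "wrist_torque": the same for the moment, N m; "opening": opening from 0.0 (shut) to 1.0 (fully open).
Only numpy, scipy, OpenCV 4.12 (cv2) and the standard library are available. Lean on these libraries where they do the work, as an engineer would, in place of code of your own. Each camera call takes 0.05 s, during which the arm holds its last target.

## Working session

There is one attempt and no reset: what is moved stays moved. The work goes in short steps, each a Python script; the robot and the scene stay as the last script left them, time stands still between calls to the robot, and variables do not carry over. Pictures are saved under pics/ and viewed, and the job is handed in when it is done.

```bash
mkdir -p pics
cat > h.py <<'E'
import numpy as np, cv2, pickle
from scipy.spatial.transform import Rotation as R
def rot(q): return R.from_quat([q[1],q[2],q[3],q[0]]).as_matrix()
def snap(viewer,cam,name):
    c=viewer.capture(cam); pickle.dump(c,open(f'pics/{name}.pkl','wb'))
    cv2.imwrite(f'pics/{name}.png',c['frame'][:,:,::-1]); return c
def load(name): return pickle.load(open(f'pics/{name}.pkl','rb'))
def ray(c,u,v):
    K=np.array([[c['fx'],0,c['cx']],[0,c['fy'],c['cy']],[0,0,1]])
    p=cv2.undistortPoints(np.array([[[u,v]]],float),K,np.array(c['D'],float))[0,0]
    return np.array([p[0],-p[1],-1.0])
def pt(c,u,v,z=None):
    d=rot(c['orientation'])@ray(c,u,v); o=np.array(c['position'])
    if z is None: s=float(c['depth'][int(round(v)),int(round(u))])
    else: s=(z-o[2])/d[2]
    return o+s*d
def proj(c,P):
    K=np.array([[c['fx'],0,c['cx']],[0,c['fy'],c['cy']],[0,0,1]])
    p=rot(c['orientation']).T@(np.array(P)-np.array(c['position'])); q=np.array([[p[0],-p[1],-p[2]]])
    return cv2.projectPoints(q,np.zeros(3),np.zeros(3),K,np.array(c['D'],float))[0][0,0]
def crop(name,u0,v0,u1,v1,k,out):
    im=cv2.imread(f'pics/{name}.png')[v0:v1,u0:u1]; cv2.imwrite(f'pics/{out}.png',cv2.resize(im,None,fx=k,fy=k,interpolation=cv2.INTER_CUBIC))
E
python3 - <<'E'
from cell import robot,jaws,viewer
from h import *
o=robot.get_obs(); print(o, robot.grasp_offset)
for n in('top','side'):
    c=snap(viewer,n,n+'0'); print(c['position'],c['orientation'],c['fx'],c['D'])
E
```

```text
{'clock': 0.0, 'qpos': array([ 1.15001270e+00,  3.42701679e-01,  1.52503260e+00, -5.43757874e-06,
        1.27540059e+00, -1.46028911e-01]), 'joint_vel': array([-0.00099625,  0.00046714,  0.00119415, -0.00216532, -0.00017425,
        0.00096641]), 'joint_efforts': array([ 8.82605509e-04, -4.33684480e+01, -2.46011674e+01, -1.07747346e-04,
        7.78926245e-03, -1.90790786e-05]), 'tool_pos': array([0.1422642 , 0.50493251, 0.23063145]), 'tcp_rot': array([ 3.73315536e-04,  7.97279304e-01,  6.03610070e-01, -6.74721724e-04]), 'contact_force': array([ 0.89765775, -0.09264371,  0.34099877]), 'wrist_torque': array([-0.0306641 , -0.01579374, -0.03074544]), 'opening': 0.9986618141085726} 0.0187
[ 0.4412827  -0.06668973  1.75339291] [-0.70617591 -0.01416668  0.01690078  0.70769291] 454.02864161783026 [-0.02169314  0.          0.          0.          0.        ]
[0.03913788 0.91339023 0.80929636] [-0.19073057 -0.12176566  0.47878782  0.84826718] 425.14702808424903 [0.04796904 0.         0.         0.         0.        ]
```

View pics/top0.png

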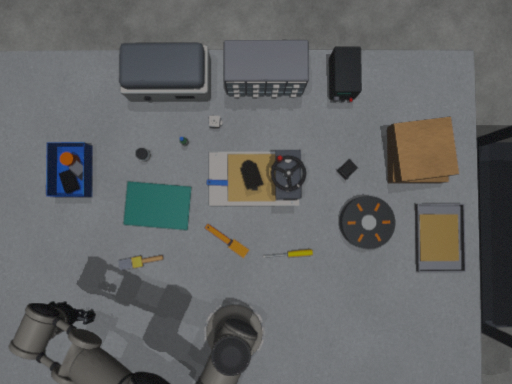

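View pics/side0.png

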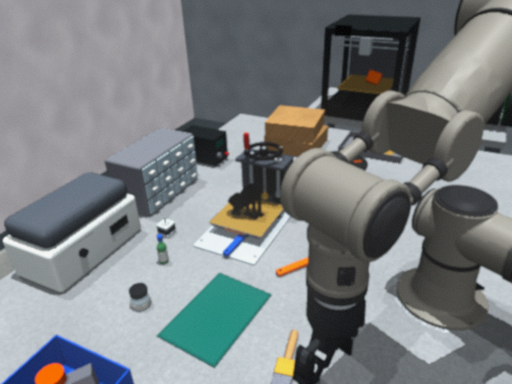

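Run:
```python
from h import *
crop('top0',115,135,320,235,3.9,'t0c'); crop('side0',150,120,320,380,2.3,'s0c'); crop('top0',200,140,310,215,7,'t0d')
```

```text
(no output)
```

View pics/t0d.png

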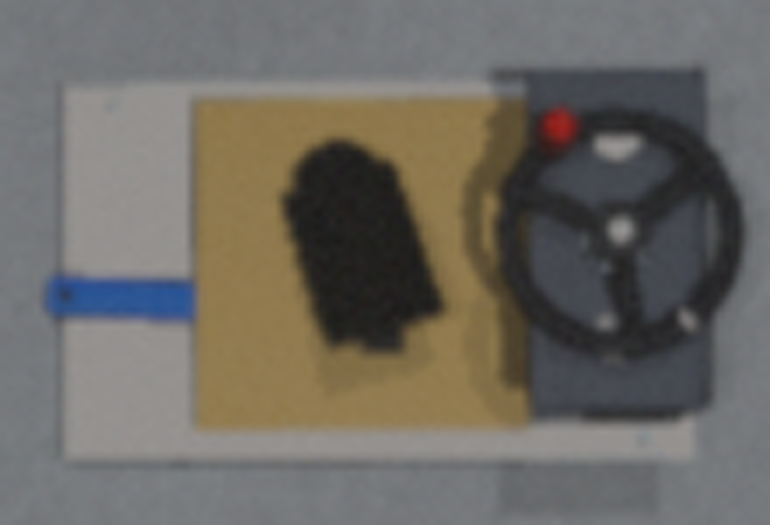

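View pics/t0c.png

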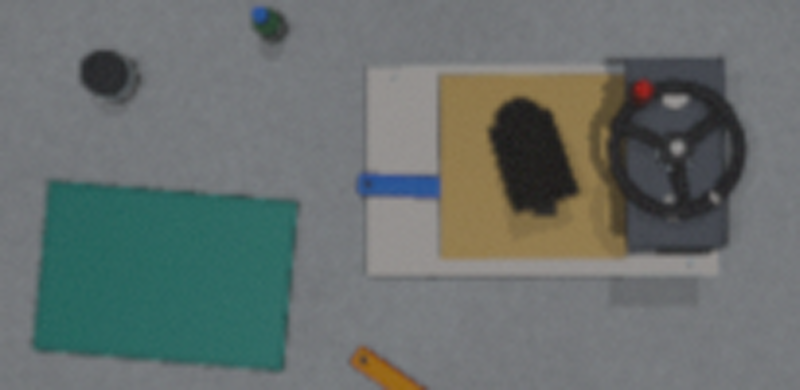

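View pics/s0c.png

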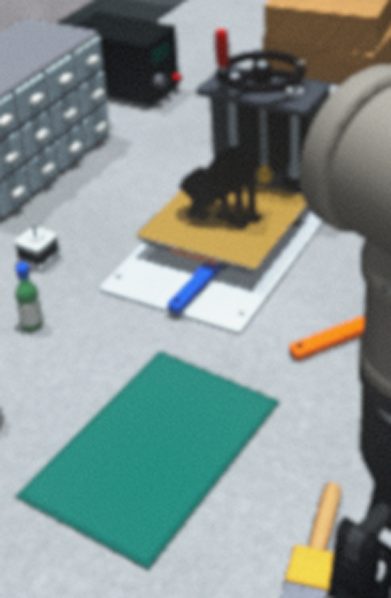

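Run:
```python
from h import *
c=load('top0')
f=lambda x,y,z: pt(c,200+(x+.5)/7-.5,140+(y+.5)/7-.5,z).round(4)
g=lambda x,y,z: pt(c,115+(x+.5)/3.9-.5,135+(y+.5)/3.9-.5,z).round(4)
for n,a in dict(end=(47,297,.024),ex=(195,300,.024),p1=(62,83,.008),p2=(62,462,.008),p3=(695,462,.008),b1=(193,98,.046),b2=(193,430,.046),hub=(621,229,.225),red=(560,126,.282)).items(): print(n,f(*a))
for a in ((48,181),(298,202),(283,370),(34,349)): print('mat',g(*a,.004))
print('glue',g(266,20,.09),'jar',g(105,73,.05),'or',g(362,355,.01))
import sys
# blue mask
im=c['frame'].astype(int);m=(im[:,:,2]>im[:,:,0]+60)&(im[:,:,2]>110)
v,u=np.nonzero(m);s=(u>195)&(u<235)&(v>170)&(v<195);v,u=v[s],u[s]
P=np.array([pt(c,a,b,.024)[:2] for a,b in zip(u,v)]);print(P.mean(0),P.min(0),P.max(0),len(P))
w=np.linalg.svd(P-P.mean(0))[2][0];print(w,np.degrees(np.arctan2(w[1],w[0])))
im=im;m=(im[:,:,0]>im[:,:,1]+70)&(im[:,:,0]>im[:,:,2]+70);v,u=np.nonzero(m);s=(u>270)&(u<290)&(v<170)&(v>150);print(u[s].mean(),v[s].mean(),s.sum(),pt(c,u[s].mean(),v[s].mean(),.282))
```

```text
end [0.5755 0.1038 0.024 ]
ex [0.5737 0.023  0.024 ]
p1 [0.6952 0.0974 0.008 ]
p2 [0.4859 0.0969 0.008 ]
p3 [ 0.4851 -0.2509  0.008 ]
b1 [0.6814 0.023  0.046 ]
b2 [0.502 0.023 0.046]
hub [ 0.5923 -0.193   0.225 ]
red [ 0.6348 -0.1601  0.282 ]
mat [0.5815 0.4126 0.004 ]
mat [0.5601 0.1646 0.004 ]
mat [0.3941 0.1788 0.004 ]
mat [0.4152 0.4248 0.004 ]
glue [0.7268 0.1842 0.09  ] jar [0.6824 0.3459 0.05  ] or [0.4089 0.1003 0.01  ]
[0.57525435 0.06368923] [0.56768658 0.02468519] [0.58314444 0.10105834] 97
[-0.02136326 -0.99977178] -91.22411765991853
279.5 157.5 12 [ 0.63502405 -0.15991729  0.282     ]
```

The blue-handled scraper is at top px (206–228, 182), with its handle pointing out of the bed. The orange look-alike at (226, 240) lies loose on the bench, so it isn't the one. The crop confirms this. The zstage origin is about (0.591, −0.193) with yaw about 0. The crank is 53° clockwise from +y, so the wheel is about 1.15 turns up.

```bash
cat >> h.py <<'E'
def Q(deg):  # tool down, jaws along world x rotated by deg
    q=(R.from_euler('z',deg,degrees=True)*R.from_quat([1,0,0,0])).as_quat(); return [q[3],q[0],q[1],q[2]]
E
python3 - <<'E'
from cell import robot,jaws,viewer
from h import *
q=Q(-1.2)
print(robot.solve_ik([.575,.078,.15],q), robot.solve_ik([.495,.364,.15],q))
for a in np.arange(0,360,60): print(robot.solve_ik([.591+.055*np.sin(np.radians(a)),-.193+.055*np.cos(np.radians(a)),.236],Q(0)))
robot.move_to([.5752,.078,.12],q)
robot.move_l([.5752,.078,.011],vel=.15)
o=robot.get_obs(); print(o['clock'],o['tool_pos'],o['contact_force'])
snap(viewer,'side','s1'); crop('s1',150,120,320,380,2.3,'s1c')
E
```

```text
[ 2.78208731e-03  5.14806471e-01  1.48439190e+00 -4.44089210e-16
  1.14239429e+00  2.37260383e-02] [ 5.09395199e-01  5.73636997e-01  1.37891890e+00 -4.44089210e-16
  1.18903675e+00  5.30339150e-01]
[-3.55613376e-01  4.91386181e-01  1.27587926e+00 -4.44089210e-16
  1.37432722e+00 -3.55613376e-01]
[-3.69635584e-01  5.96028837e-01  1.09667549e+00 -4.44089210e-16
  1.44888832e+00 -3.69635584e-01]
[-4.45777174e-01  6.29194568e-01  1.03758046e+00 -4.44089210e-16
  1.47481762e+00 -4.45777174e-01]
[-5.16798329e-01  5.57940474e-01  1.16320560e+00 -4.44089210e-16
  1.42044658e+00 -5.16798329e-01]
[-5.16154997e-01  4.52387025e-01  1.33968700e+00 -4.44089210e-16
  1.34951863e+00 -5.16154997e-01]
[-4.30567314e-01  4.17883106e-01  1.39470991e+00 -4.44089210e-16
  1.32899964e+00 -4.30567314e-01]
3.1833 [0.57586082 0.07818524 0.01181679] [-0.44014895 -1.20510392  0.58487805]
```

View pics/s1c.png

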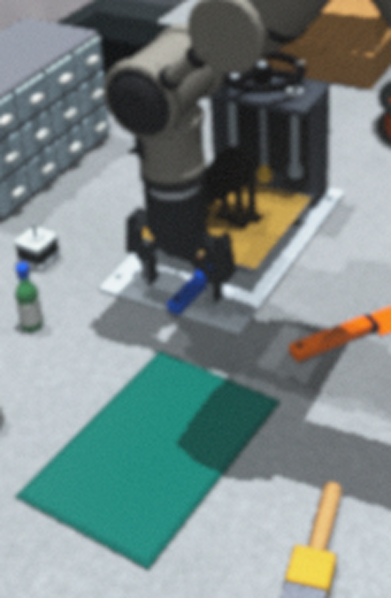

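The fingers straddle the blue handle at crop (185, 290) and touch nothing else. I'll grip it and draw it out.

Run:
```python
from cell import robot,jaws,viewer
from h import *
jaws.set_gripper(0.0)
o=robot.get_obs(); print(o['clock'],o['tool_pos'],o['contact_force'],o['opening'])
p=np.array([.5752,.078,.011])
d=np.array([.021,.9998,0])
for s in (.03,.135):
    robot.move_l(p+s*d+[0,0,.0005],vel=.1)
    o=robot.get_obs(); print(o['clock'],o['tool_pos'],o['contact_force'],o['opening'])
snap(viewer,'top','t2'); snap(viewer,'side','s2'); crop('s2',150,120,320,380,2.3,'s2c');crop('t2',115,135,320,235,3.9,'t2c')
```

```text
3.8417 [0.57551805 0.07798189 0.01147192] [-0.71461404 -0.09235213  4.478393  ] 0.2397306981087264
4.2917 [0.57581656 0.10877817 0.01147056] [-0.02126613  1.95146871  2.49284431] 0.24184266162832166
5.4917 [0.57804689 0.21248935 0.01143683] [-0.16971366  1.36193591 -1.32005612] 0.23751505195808265
```

View pics/s2c.png

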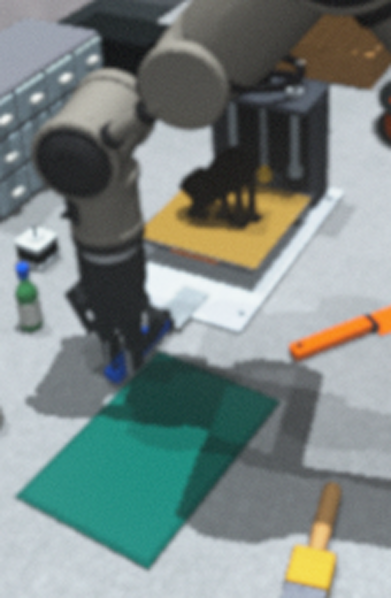

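View pics/t2c.png

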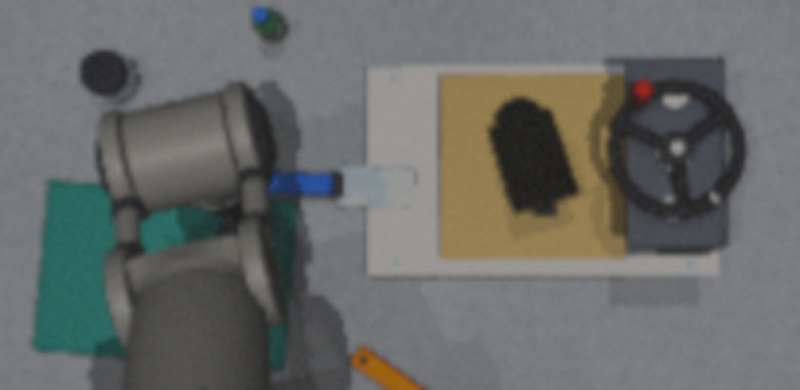

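The blade tip at crop (413, 187) is clear of the bed edge at 440. Next I'll lift the scraper and put it on the mat.

Run:
```python
from cell import robot,jaws,viewer
from h import *
q=Q(-5)
def st(): 
    o=robot.get_obs(); print(o['clock'],o['tool_pos'],o['contact_force'],o['opening'])
robot.move_l([.578,.215,.05],vel=.15)
robot.move_l([.494,.364,.05],q,vel=.2);st()
robot.move_l([.494,.364,.0085],vel=.1);st()
jaws.set_gripper(0.6);st()
robot.move_l([.494,.364,.12],vel=.2)
robot.move_to([.52,.0,.36],Q(0));st()
snap(viewer,'top','t3'); snap(viewer,'side','s3'); crop('s3',150,120,320,380,2.3,'s3c');crop('t3',115,135,320,235,3.9,'t3c')
```

```text
7.0083 [0.49426099 0.36322155 0.04962176] [ 0.89331129 -0.15771408 -1.07043458] 0.23280475758476313
7.575 [0.49417578 0.36337913 0.00796953] [-0.27033756  0.1012645  -1.66806458] 0.23867943330521152
7.975 [0.49409722 0.36406054 0.00864293] [-0.14275289  0.89968711 -0.1489349 ] 0.6005279899257411
10.2917 [0.51997053 0.00071555 0.35908643] [ 0.40695262 -0.12076013 -0.89880487] 0.6050386146484983
```

View pics/s3c.png

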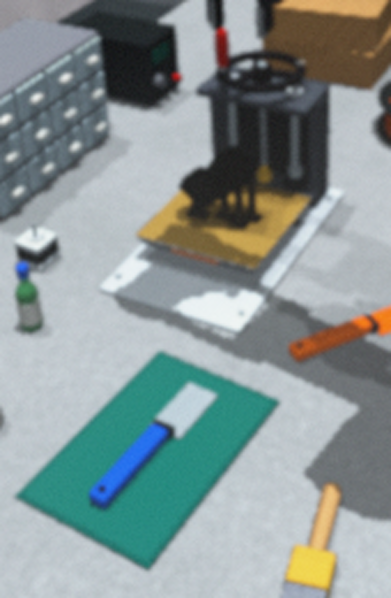

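View pics/t3c.png

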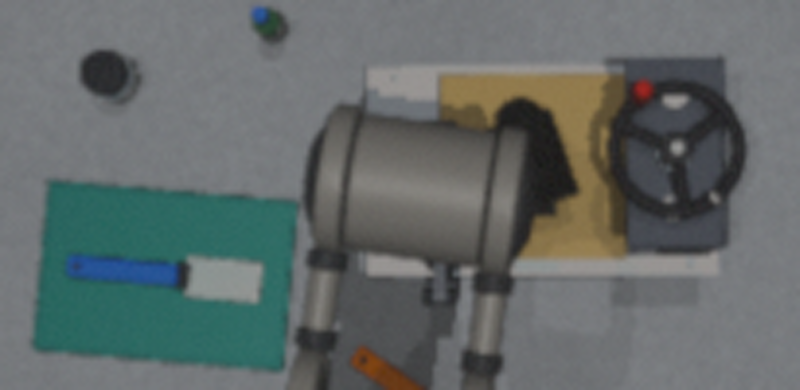

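```bash
python3 - <<'E'
from h import *
c=load('side0')
im=c['frame'].astype(int);m=(im[:,:,0]>im[:,:,1]+70)&(im[:,:,0]>im[:,:,2]+70);v,u=np.nonzero(m);s=(u>235)&(u<258)&(v<155)&(v>125);print(u[s].mean(),v[s].mean(),v[s].min(),v[s].max(),s.sum(),pt(c,u[s].mean(),v[s].mean(),.255))
print(proj(c,[.635,-.160,.229]),proj(c,[.635,-.160,.282]))
E
python3 - <<'E'
from cell import robot,jaws,viewer
from h import *
def st(): 
    o=robot.get_obs(); print(o['clock'],o['tool_pos'],o['contact_force'],o['opening'])
robot.move_to([.635,-.160,.32],Q(0));st()
robot.move_l([.635,-.160,.237],vel=.15);st()
snap(viewer,'top','t4'); snap(viewer,'side','s4'); crop('s4',200,90,320,200,5,'s4c')
E
```

```text
245.85714285714286 137.65714285714284 133 146 35 [ 0.64203292 -0.17639778  0.255     ]
[245.74937467 147.50319396] [245.02263313 132.03064386]
11.2083 [ 0.63487817 -0.15883954  0.32034067] [-0.04544871  0.53050748  0.57981451] 0.5993551445774357
11.9083 [ 0.63546066 -0.15940044  0.23879198] [-0.04888795  0.36824592 -0.28500491] 0.5980763342637346
```

View pics/s4c.png

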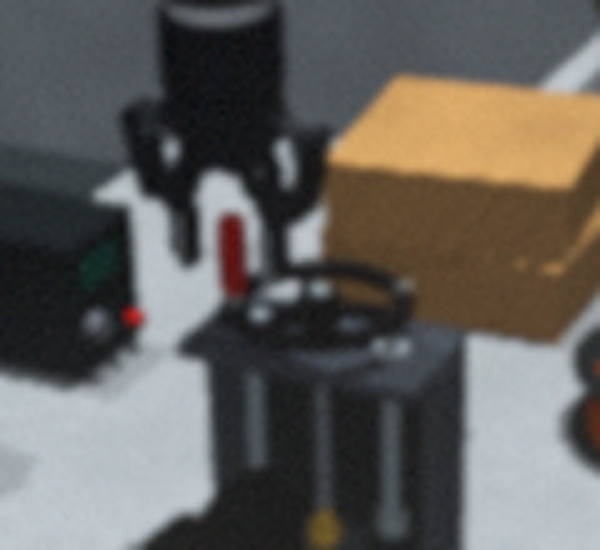

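The red handle at crop (232, 255) stands between the open fingers. I'll grip it and start winding.

```bash
cat >> h.py <<'E'
O=np.array([.591,-.193]); RR=.055; ZT=.237
def pos(a,O=O,r=RR): return [O[0]+r*np.sin(a),O[1]+r*np.cos(a),ZT]
def step(robot,a,vel=.12,O=O,r=RR,pr=True):
    robot.move_l(pos(a,O,r),vel=vel); o=robot.get_obs(); f=o['contact_force']
    rad=f[0]*np.sin(a)+f[1]*np.cos(a); tan=f[0]*np.cos(a)-f[1]*np.sin(a)
    d=o['tool_pos'][:2]-O; act=np.arctan2(d[0],d[1]); act+=2*np.pi*round((a-act)/2/np.pi)
    if pr: print('%.2f a=%.3f act=%.3f r=%.4f rad=%.1f tan=%.1f fz=%.1f op=%.3f'%(o['clock'],a,act,np.hypot(*d),rad,tan,f[2],o['opening']))
    return o,act,rad,tan
E
python3 - <<'E'
from cell import robot,jaws,viewer
from h import *
jaws.set_gripper(0.0)
o=robot.get_obs();print(o['clock'],o['tool_pos'],o['contact_force'],o['opening'])
a=.927+2*np.pi
for i in range(8): 
    a-=.25; r=step(robot,a)
    if np.hypot(r[2],r[3])>40: break
E
```

```text
12.4 [ 0.63497257 -0.16028924  0.23784929] [-3.20590846 -0.40387929  5.08911645] 0.21978916113959798
12.67 a=6.960 act=6.957 r=0.0551 rad=-1.5 tan=-1.0 fz=5.7 op=0.216
12.93 a=6.710 act=6.711 r=0.0554 rad=1.3 tan=-1.7 fz=5.8 op=0.218
13.20 a=6.460 act=6.462 r=0.0557 rad=3.7 tan=-1.8 fz=6.3 op=0.217
13.47 a=6.210 act=6.213 r=0.0559 rad=5.0 tan=-1.5 fz=7.9 op=0.222
13.73 a=5.960 act=5.962 r=0.0561 rad=6.6 tan=-1.6 fz=9.3 op=0.214
14.00 a=5.710 act=5.710 r=0.0562 rad=7.2 tan=-0.6 fz=9.4 op=0.218
14.27 a=5.460 act=5.456 r=0.0563 rad=8.7 tan=-1.4 fz=9.8 op=0.217
14.53 a=5.210 act=5.200 r=0.0562 rad=8.6 tan=-1.6 fz=10.6 op=0.217
```

Run:
```python
from cell import robot,jaws,viewer
from h import *
a=.927+2*np.pi-2; P=[]
while a>.5: 
    a-=.25; r=step(robot,a,pr=len(P)%3==0); P.append(r[0]['tool_pos'][:2])
    if np.hypot(r[2],r[3])>30: print('stop');break
P=np.array(P);A=np.c_[2*P,np.ones(len(P))];x=np.linalg.lstsq(A,(P**2).sum(1),rcond=None)[0];print(a,x[:2],np.sqrt(x[2]+x[0]**2+x[1]**2))
snap(viewer,'top','t5');crop('t5',200,140,310,215,7,'t5d')
```

```text
14.80 a=4.960 act=4.943 r=0.0560 rad=9.3 tan=-1.9 fz=9.5 op=0.214
15.60 a=4.210 act=4.178 r=0.0553 rad=2.7 tan=-2.3 fz=7.4 op=0.218
16.40 a=3.460 act=3.431 r=0.0544 rad=-3.2 tan=-0.8 fz=7.2 op=0.215
17.20 a=2.710 act=2.680 r=0.0539 rad=-7.3 tan=-1.7 fz=8.4 op=0.222
18.00 a=1.960 act=1.939 r=0.0539 rad=-8.5 tan=-1.0 fz=9.3 op=0.218
18.80 a=1.210 act=1.206 r=0.0545 rad=-4.5 tan=-1.9 fz=7.9 op=0.215
19.60 a=0.460 act=0.462 r=0.0554 rad=0.8 tan=-1.9 fz=6.3 op=0.222
0.46018530717958583 [ 0.59013281 -0.19214261] 0.055012825098682674
```

View pics/t5d.png

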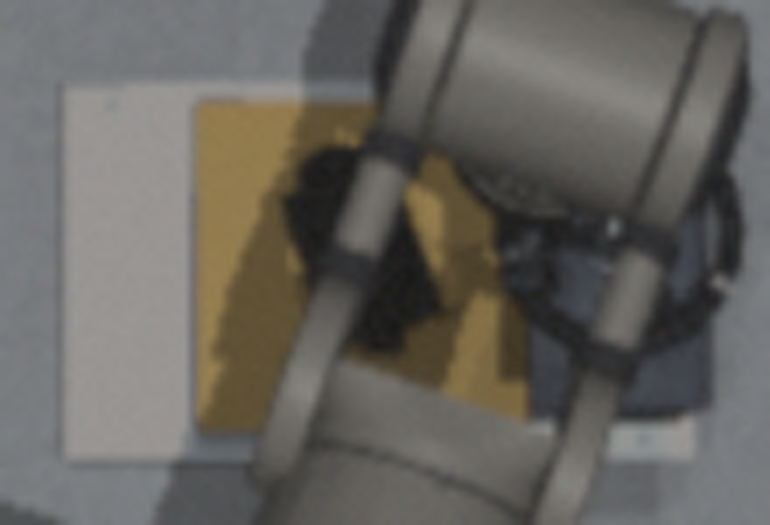

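```bash
sed -i 's/^O=np.*/O=np.array([.59013,-.19214])/' h.py
python3 - <<'E'
from cell import robot,jaws,viewer
from h import *
a=.47
for i in range(16):
    a-=.1 if a>.15 else .03
    r=step(robot,a,vel=.08)
    if abs(r[3])>12: print('stop');break
robot.hold(.15); o=robot.get_obs(); d=o['tool_pos'][:2]-O; print(o['clock'],np.arctan2(d[0],d[1]),o['contact_force'])
E
```

```text
Traceback (most recent call last):
  File "h.py", line 26, in <module>
    def pos(a,O=O,r=RR): return [O[0]+r*np.sin(a),O[1]+r*np.cos(a),ZT]
                    ^^
NameError: name 'RR' is not defined. Did you mean: 'R'?
```

```bash
sed -i 's/^O=np.*/O=np.array([.59013,-.19214]); RR=.055; ZT=.237/' h.py
python3 - <<'E'
from cell import robot,jaws,viewer
from h import *
a=.47
for i in range(16):
    a-=.1 if a>.15 else .03
    r=step(robot,a,vel=.08)
    if abs(r[3])>12: print('stop');break
robot.hold(.15); o=robot.get_obs(); d=o['tool_pos'][:2]-O; print(o['clock'],np.arctan2(d[0],d[1]),o['contact_force'])
E
```

```text
19.90 a=0.370 act=0.377 r=0.0550 rad=-0.2 tan=-1.3 fz=7.7 op=0.219
20.15 a=0.270 act=0.278 r=0.0550 rad=-0.3 tan=-1.5 fz=7.0 op=0.216
20.40 a=0.170 act=0.177 r=0.0550 rad=0.2 tan=-2.1 fz=7.1 op=0.216
20.65 a=0.070 act=0.078 r=0.0550 rad=0.3 tan=-1.8 fz=7.0 op=0.223
20.90 a=0.040 act=0.055 r=0.0550 rad=0.7 tan=-0.0 fz=7.7 op=0.219
21.15 a=0.010 act=0.026 r=0.0550 rad=1.6 tan=0.3 fz=6.7 op=0.217
21.40 a=-0.020 act=-0.003 r=0.0550 rad=2.4 tan=0.6 fz=6.2 op=0.217
21.65 a=-0.050 act=-0.004 r=0.0550 rad=0.1 tan=7.0 fz=3.8 op=0.219
21.90 a=-0.080 act=-0.006 r=0.0550 rad=0.8 tan=15.0 fz=1.7 op=0.218
stop
22.05 -0.0055066120903260254 [14.16571149  1.99833866  1.13686084]
```

Stop found: the angle stays at −0.005 rad while the tangential force climbs to 15 N. That matches the expected zero. Now I'll back off two turns.

Run:
```python
from cell import robot,jaws,viewer
from h import *
a=0.0;T=4*np.pi-.005;i=0
while a<T-1e-6:
    a=min(a+.25,T); r=step(robot,a,pr=i%6==0); i+=1
    if np.hypot(r[2],r[3])>30: print('stop',r);break
robot.hold(.3)
o=robot.get_obs(); d=o['tool_pos'][:2]-O; print(a,o['clock'],np.arctan2(d[0],d[1]),o['contact_force'],o['opening'],o['tool_pos'])
snap(viewer,'top','t6'); snap(viewer,'side','s6'); crop('s6',150,90,320,260,3.5,'s6c');crop('t6',115,135,320,235,3.9,'t6c')
```

```text
22.35 a=0.250 act=0.280 r=0.0550 rad=0.7 tan=0.8 fz=7.1 op=0.218
23.95 a=1.750 act=1.770 r=0.0550 rad=-4.2 tan=0.7 fz=7.7 op=0.217
25.55 a=3.250 act=3.247 r=0.0550 rad=-0.9 tan=1.5 fz=7.1 op=0.216
27.15 a=4.750 act=4.755 r=0.0550 rad=3.9 tan=1.5 fz=8.8 op=0.214
28.75 a=6.250 act=6.278 r=0.0551 rad=1.0 tan=1.8 fz=6.8 op=0.219
30.35 a=7.750 act=7.775 r=0.0550 rad=-3.2 tan=1.0 fz=7.3 op=0.215
31.95 a=9.250 act=9.249 r=0.0550 rad=-1.7 tan=0.7 fz=6.6 op=0.218
33.55 a=10.750 act=10.750 r=0.0550 rad=4.0 tan=1.1 fz=7.7 op=0.215
35.15 a=12.250 act=12.276 r=0.0551 rad=2.3 tan=1.0 fz=7.6 op=0.216
12.561370614359172 35.9667 0.015090891275468348 [0.41210877 1.21279342 6.57978969] 0.21455236238349615 [ 0.59096036 -0.13711998  0.23782499]
```

View pics/s6c.png

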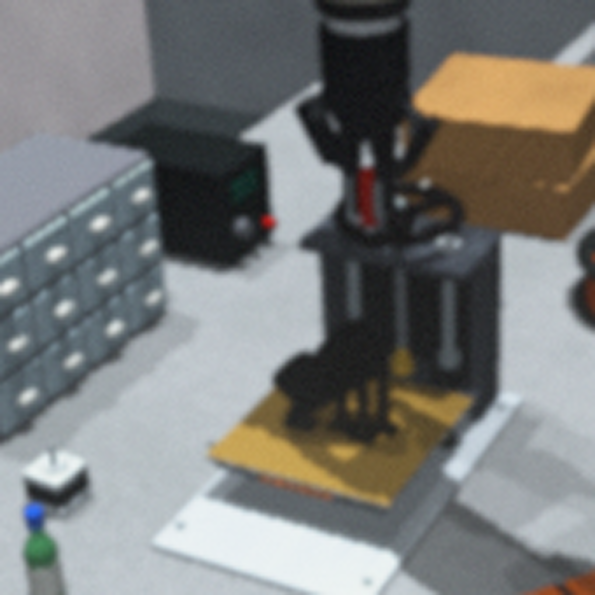

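View pics/t6c.png

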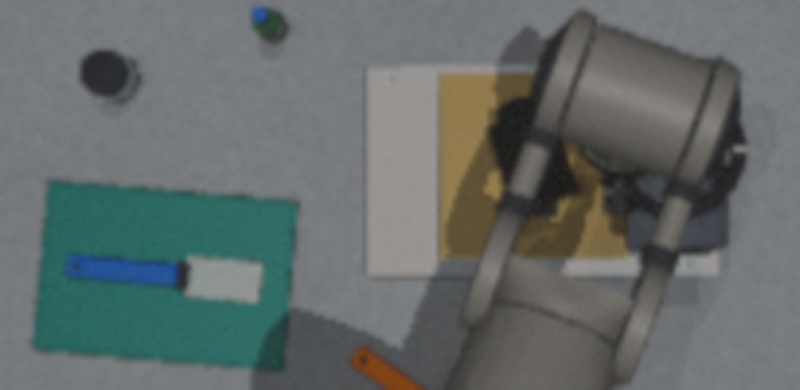

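Run:
```python
from cell import robot
from h import *
for n in('t3','t6'):
    c=load(n); print(n,np.median([pt(c,u,v)[2] for u in range(230,238) for v in range(192,199)]),np.median([pt(c,u,v)[2] for u in range(210,226) for v in range(194,202)]))
c=load('t6');g=lambda x,y,z: pt(c,115+(x+.5)/3.9-.5,135+(y+.5)/3.9-.5,z).round(4)
print(g(68,267,.02),g(262,284,.006))
o=robot.get_obs();print(o['clock'],np.abs(o['joint_vel']).max())
robot.sign_off()
```

```text
t3 0.707244616585158 0.6972896587452772
t6 0.0582351757690055 0.009741332001153236
[0.4956 0.3877 0.02  ] [0.4789 0.1995 0.006 ]
36.0667 0.002142590328086064
the job is handed in; nothing more can be done
```

I carried out the whole job and handed it in at about 36 s of the 72 s allowed; sign-off reports no verdict.

- **Scraper:** I drew the blue scraper straight out, laid it flat on the mat and let it go. In the last picture its handle end is at about (0.496, 0.388) and its blade edge at about (0.479, 0.200), both over the mat.
- **Bottom stop:** I wound the handwheel about 1.15 turns anticlockwise. At the stop its angle stayed at −0.005 rad while the force at the handle rose to about 15 N.
- **Two turns back:** I then backed it off clockwise. The final angle is 12.58 rad (0.015 rad past two turns), about 0.02 rad more than two turns from the measured stop and inside the 0.2 rad tolerance. The camera depth puts the bed's top at 58 mm, against 57 mm expected.
- **Grip:** The gripper is still closed on the red crank handle and holding still. I judge the grip from the gripper's opening and the side picture, as there is no direct reading of finger force.

The bystanders in view (glue stick, jar and motor), as well as the orange look-alike, look unmoved in the pictures. I did not measure the bystanders' positions. One depth check failed: the "before" bed height from an earlier picture was useless because the arm was in the way.

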